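# Set the bait aerator one click up and start it

## Robot

A 6-joint arm with a two-finger parallel gripper is mounted at the origin on the work surface. World frame = base frame: x ahead of the robot, y to its left, z up, the work surface at z = 0. Lengths are in mm, angles in rad, forces in N, time in s.
With the tool pointing down it reaches from about 275 to 1000 mm from the base axis. Payload 8.4 kg.
Tool frame: the origin (TCP) lies midway between the tips of the shut fingers; the grasp point (between the pads) lies 19 mm behind it; z points along the fingers, y is the line along which they close (so a half turn about z gives the same grasp; the last joint's range is limited). The gripper opens to 85 mm and grips with 20 to 120 N. Pads are 22 mm wide; open, the fingers measure 114 mm over their backs; the gripper's body (76 mm by 85 mm) begins 54 mm behind the grasp point. The pads swing forward as they close: fully open they stand 13 mm farther back than shut.
Start: joints at [1.157, 0.353, 1.633, -0, 1.155, -0.002], TCP at [250.161, 572.754, 209.681] pointing down, gripper open.
Joint ranges: [-2.63, 2.63], [-0.92, 2.1], [0.06, 2.66], [-1.3, 4.44], [0, 2.69], [-3.02, 3.02]. Speed limits (rad/s): [2.22, 2.22, 2.79, 3.14, 3.14, 3.14].

## Interface

Orientations are given as [roll, pitch, yaw] about the fixed x, y, z axes, in that order (R = Rz(yaw) Ry(pitch) Rx(roll)).
In Python, from rig import monitor, imaging, r gives the robot as it stands.
- The arm moves only by the tool drive_tool, never from a script. Its argument "plan" is a list of rows, each an object of numbers: "x", "y", "z": the shift along the tool's x, y, z in units of 50 mm (1.0 is 50 mm); "ax", "ay", "az": the turn, a rotation vector about the tool's x, y, z in units of 6 degrees (1.0 is 6 degrees); "hand": the finger opening in mm, from 0 to 85.4. In form: [{"x": .., "y": .., "z": .., "ax": .., "ay": .., "az": .., "hand": ..}, ...]. A call has 1 to 8 rows; each row is the pose to reach, as a shift and turn from the pose commanded when the call began, along the tool's axes at that moment; what a row does not reach only later rows make up. A row lasts 1/10 s, in which the tool goes at most 50 mm and 8.59 degrees, less where a joint would pass 70% of its speed; a pose out of reach is approached as far as the arm can. A call with a gripper value outside its range is refused whole. The fingers move at their own pace and stop on an object; "grip_force" is the grip in N (left out, the last holds). Time passes only in rows, so rows that repeat a pose let the fingers close. It gives the time, the measured TCP pose, the force, the opening and the grip force at its end, in the units of the state.
- monitor.sense(): the state, without advancing time (a new reading comes with each control period).
- imaging.grab_frame(name): name is "side" or "top" or "wrist"; returns the picture (384x512x3 uint8, red, green, blue); there is no depth.
- imaging.camera_info(name): a dict with "mtx" (3x3 intrinsics, pixels), "dist" ([k1, k2, p1, p2, k3] as OpenCV has them; the pictures are not rectified), "R" (3x3) and "t" (3): a world point X has camera coordinates R X + t. Camera axes: x right, y down, z forward; pixel columns grow to the right and rows downward; lengths in mm; the calibration is good to about 2 mm. A picture is of the moment at which its call begins: read the wrist's pose just before it. camera_info takes no time and is no camera call; for the wrist camera it gives the pose at the moment of the call.
- r.sign_off(): hands the job in; it is judged then, once.
The state is a dict: "clock": time; "qpos": joint angles; "qvel": joint speeds; "joint_efforts": joint torques, N m; "eef_pos": TCP position; "tcp_rot": TCP orientation; "contact_force": force on the tool from outside, world axes, zero at the start; "wrist_torque": the same for the moment, N m; "opening": opening from 0.0 (shut) to 1.0 (fully open); "grasp_force": force on a finger pad.
Only numpy, scipy, OpenCV 4.12 (cv2) and the standard library are available. Lean on these libraries where they do the work, as an engineer would, in place of code of your own. Each camera call takes 0.05 s, during which the arm holds its last target. There are 200 camera calls.

## Task

Start the bait-tank aerator at its low setting: with a fingertip against the big knurled dial on its case, turn the dial clockwise by one click, from the first mark to the middle one and not on to the last. Then, not before, press the round push button on the same case fully down and let it come back up. Do not grasp or lift anything, and leave the tin, the clicker counter and everything else on the bench where they are.

Things in the scene. Friction and masses are not known exactly. Their poses are not given: they have to be found in the camera images.
- aerator: Bait-tank aerator: grey plastic case 140 (x) by 200 (y) by 70 mm high, screwed to the bench; two brass air outlets stick 20 mm out of its +x side. Origin at the centre of its underside, z up. In its own frame a big round knurled dial lies on top at (0, +45 mm), a round push button at (-30, -66 mm) and, beside the button, a small loose tin.
- dial_top (a point): Centre of the flat top face of the knurled dial, on its upright axis: black disc 92 mm across (too wide to pinch), 18 mm thick, face 26 mm above the case's top, with a white pointer line from centre to rim. A fingertip pressed on the face carries it round by friction. It floats on a spring: sinks from about 3 N, 1.3 N more per mm, to a stop at 5 mm. The point sinks and turns with it.
- dial (a joint): Dial angle, rad, growing CLOCKWISE seen from above. Detents at 0 (first; it starts here), 0.70 (middle), 1.40 (last), shown by three white marks round the dial, short, medium, long, on the case's -x side (medium at -x). About 0.08 N m turns it out of a detent; past half-way (0.35, 1.05) it is drawn on and clicks into the next by itself. Stops at -0.12, 1.52.
- start_top (a point): Centre of the upper face of the push button on the aerator's case: a black cap 28 mm across in a grey collar 44 mm across and 12 mm high; at rest its face is 18 mm above the case's top and 6 mm above the collar. It is pressed straight down.
- start (a joint): Travel of the push button, m: 0 at rest, 0.006 fully down; a spring (about 1.5 N to start, 5 N fully down) pushes it back when let go.
- shot_tin: Bystander: loose aluminium tin, 40 mm across, 16 mm high, standing on the case's top beside the button. Origin at the centre of its underside.
- counter: Bystander: loose red plastic clicker counter, 58 by 42 by 24 mm with a steel press button on top, lying beside the case. Not the button meant in the task. Origin at the centre of its underside.
- dish: Bystander: loose white ceramic dish of swivels, 92 mm across, 28 mm high, beside the case. Origin at the centre of its underside.
- tackle_tray: Bystander: three-tier tackle tray, 160 by 260 by 137 mm high. Origin at the centre of its underside.
- net_frame: Bystander: folded landing-net frame lying flat, bamboo handle and aluminium hoop, 410 by 150 mm, 24 mm high. Origin at bench level, near the middle of its length.
- line_spool: Bystander: line spool standing on its face, 64 mm across, 40 mm high. Origin at the centre of its underside.
- water_bottle: Bystander: upright bottle, 64 mm across, 190 mm high. Origin at the centre of its underside.

How it is judged:
By the outcome, as a careful person would: the job done as asked, in the order asked, and still so for the second after the job is handed in, with the robot touching nothing.
It also fails if it takes over 38 s, if anything falls off the work surface, if the arm or the gripper's body presses on something with over 40 N, if the wrist force passes 120 N, or if a joint passes its speed limit or range.

## Working session

There is one attempt and no reset: what is moved stays moved. The work goes in short steps, Python scripts to look and compute and a tool call to move; the robot and the scene stay as the last step left them, time stands still between calls to the robot, and variables do not carry over. Pictures are saved under pics/ and viewed, at most 10 in all, crops included, and the job is handed in when it is done.

Besides the shell and the picture viewer there is one more tool, called after "Emit:" in YAML: its name, and indented under it one key for each argument. drive_tool: Moves the arm, as the interface text tells. Its arguments: {"type":"object","properties":{"plan":{"type":"array","items":{"type":"object","properties":{"x":{"type":"number"},"y":{"type":"number"},"z":{"type":"number"},"ax":{"type":"number"},"ay":{"type":"number"},"az":{"type":"number"},"hand":{"type":"number"}}}},"grip_force":{"type":"number"}},"required":["plan"]}

```bash
ls; mkdir -p pics
python3 - <<'E'
from rig import monitor, imaging, r
import cv2,numpy as np
s=monitor.sense();print(s)
for n in("top","side"):
    cv2.imwrite(f"pics/{n}0.png",imaging.grab_frame(n)[:,:,::-1])
    print(n,imaging.camera_info(n))
E
```

```text
pics
{'clock': 0.0, 'qpos': array([ 1.15657656e+00,  3.53667224e-01,  1.63415153e+00, -1.85936775e-05,
        1.15516991e+00, -2.36108017e-03]), 'qvel': array([ 0.00133129, -0.00052997, -0.00098689, -0.00020515,  0.00068222,
        0.00145315]), 'joint_efforts': array([ 1.60943488e-03, -6.05253053e+01, -3.42067838e+01,  1.21258527e-04,
        9.37673118e-03, -7.44152601e-06]), 'eef_pos': array([249.97487885, 572.27902546, 208.94233509]), 'tcp_rot': array([-3.14019661e+00,  1.37040594e-05,  2.72974149e+00]), 'contact_force': array([-0.28589434,  0.27853801, -0.34547171]), 'wrist_torque': array([ 0.00794168, -0.00637417,  0.00787524]), 'grasp_force': 0.0, 'opening': 0.9967097985296615}
top {'mtx': array([[480.79674744,   0.        , 249.66569593],
       [  0.        , 480.79674744, 185.29340804],
       [  0.        ,   0.        ,   1.        ]]), 'dist': array([-0.04115597,  0.        ,  0.        ,  0.        ,  0.        ]), 'R': array([[-0.00750431, -0.99996866,  0.00252265],
       [-0.98158854,  0.00688483, -0.19088356],
       [ 0.19086021, -0.00390866, -0.98160944]]), 't': array([ -37.33204909,  503.57095007, 1711.89205235])}
side {'mtx': array([[479.91751733,   0.        , 254.04695864],
       [  0.        , 479.91751733, 199.18451975],
       [  0.        ,   0.        ,   1.        ]]), 'dist': array([-0.19327634,  0.        ,  0.        ,  0.        ,  0.        ]), 'R': array([[ 0.90483362, -0.4255744 , -0.01274935],
       [-0.30768459, -0.63289829, -0.71047163],
       [ 0.29428949,  0.6467814 , -0.70361034]]), 't': array([-472.94406977,  193.09667537, 1358.23347255])}
```

View pics/top0.png

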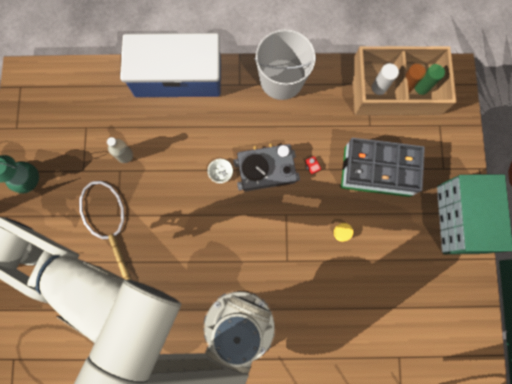

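View pics/side0.png

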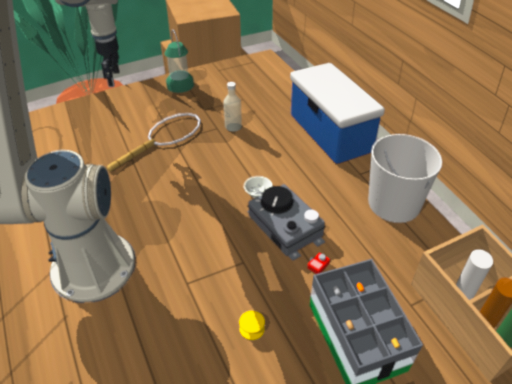

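Top view: dial at about (257,167) with its pointer towards (267,175), which is -x -y. The button is at (290,170), the tin at (284,151), the counter at (314,164) and the dish at (221,171). In the side view the dial is at (277,199), the button at (291,226) and the tin at (311,215).

```bash
cat > h.py <<'E'
from rig import monitor, imaging, r
import cv2,numpy as np
def ray(info,uv):
    p=cv2.undistortPoints(np.array([[uv]],float),info["mtx"],np.array(info["dist"]))[0,0]
    R=np.array(info["R"]);d=R.T@np.array([p[0],p[1],1]);return -R.T@np.array(info["t"]),d/np.linalg.norm(d)
def plane(info,uv,z):
    c,d=ray(info,uv);return c+d*(z-c[2])/d[2]
def tri(rays):
    A=sum(np.eye(3)-np.outer(d,d) for c,d in rays);b=sum((np.eye(3)-np.outer(d,d))@c for c,d in rays)
    return np.linalg.solve(A,b)
def blobs(img,box,lo,hi,amin=15):
    x0,y0,x1,y1=box;m=cv2.inRange(img[y0:y1,x0:x1],lo,hi)
    cs,_=cv2.findContours(m,cv2.RETR_EXTERNAL,cv2.CHAIN_APPROX_NONE);o=[]
    for c in cs:
        if cv2.contourArea(c)>=amin:
            h=cv2.convexHull(c);M=cv2.moments(h);b=cv2.boundingRect(c)
            o.append((round(M["m10"]/M["m00"]+x0,1),round(M["m01"]/M["m00"]+y0,1),M["m00"],(b[0]+x0,b[1]+y0,b[2],b[3])))
    return o
E
python3 - <<'E'
from h import *
T=imaging.grab_frame("top");S=imaging.grab_frame("side")
print(blobs(T,(232,140,302,195),(0,0,0),(42,42,42)));print(blobs(S,(240,175,335,260),(0,0,0),(42,42,42)))
a=cv2.resize(T[135:200,200:330],None,fx=6,fy=6,interpolation=2);b=cv2.resize(S[165:265,235:335],None,fx=4,fy=4)
c=np.zeros((400,400,3),np.uint8);c[:200,:]=cv2.resize(a,(400,200));c[:,:]=c
v=np.zeros((600,780,3),np.uint8)
v[:195*2]=a;cv2.imwrite("pics/c1.png",v[:390,:,::-1])
for n in("top","side"):print(imaging.camera_info(n)["mtx"][0,0])
E
```

```text
[]
[(275.9, 240.8, 32.5, (272, 236, 9, 12)), (291.6, 225.3, 27.0, (289, 222, 7, 7)), (276.8, 200.2, 599.5, (261, 188, 32, 25))]
480.7967474362086
479.9175173270599
```

View pics/c1.png

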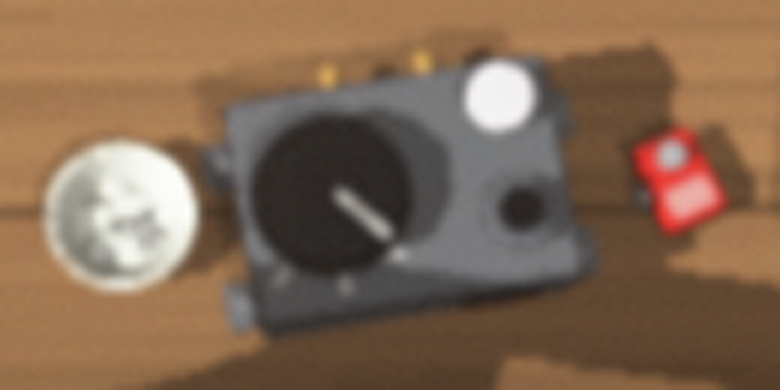

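The crop shows the dial centre at about (255,167), with the pointer on the short mark at (266.5,177). The middle mark is at (257.5,182), the button at (287,169.5) and the tin at (283,151).

Run:
```python
from h import *
T=imaging.grab_frame("top");S=imaging.grab_frame("side");t=imaging.camera_info("top");s=imaging.camera_info("side")
bt=blobs(T,(240,150,300,190),(0,0,0),(60,55,55),8);print(bt)
bs=blobs(S,(250,180,310,236),(0,0,0),(42,42,42));print(bs)
D=tri([ray(t,(254.9,167.1)),ray(s,(276.8,199))]);B=tri([ray(t,(286.6,169.3)),ray(s,(291.6,225.3))])
print(D,B,plane(t,(254.9,167.1),96),plane(t,(286.6,169.3),88),plane(t,(266.2,176.8),70)[:2],plane(t,(257.2,182),70)[:2])
q=monitor.sense();R=cv2.Rodrigues(np.array([0,0,0.]))[0]
from scipy.spatial.transform import Rotation as Ro
print(Ro.from_euler('xyz',q["tcp_rot"]).as_matrix().round(3),q["eef_pos"],q["clock"])
print(imaging.camera_info("wrist"))
```

```text
[(270.5, 185.4, 75.0, (245, 182, 48, 8)), (286.9, 169.4, 25.5, (284, 167, 7, 6)), (255.1, 167.3, 518.0, (242, 155, 27, 26))]
[(291.4, 225.2, 29.5, (288, 222, 8, 7)), (276.7, 200.2, 597.5, (261, 188, 32, 25))]
[566.96290101 -61.06240853  80.25687055] [ 556.43977509 -175.30610459   82.61137739] [560.42361531 -60.07657942  96.        ] [ 553.38577908 -174.34262951   88.        ] [ 530.09597161 -101.14117339] [511.07440729 -68.27530134]
[[-0.916  0.4   -0.   ]
 [ 0.4    0.916 -0.   ]
 [-0.    -0.    -1.   ]] [250.09865302 572.61089907 209.43149705] 0.3
{'mtx': array([[287.11486483,   0.        , 253.33260468],
       [  0.        , 287.11486483, 191.3748654 ],
       [  0.        ,   0.        ,   1.        ]]), 'dist': array([-0.03912191,  0.        ,  0.        ,  0.        ,  0.        ]), 'R': array([[ 4.00496487e-01,  9.16297892e-01, -8.58417591e-04],
       [ 8.75651134e-01, -3.82454289e-01,  2.94896267e-01],
       [ 2.69884522e-01, -1.18856593e-01, -9.55528887e-01]]), 't': array([-625.25383539,  -38.29810674,  381.21378175])}
```

Emit:
drive_tool:
  plan:
    - {"x":-10.74,"y":-9.12,"z":0,"hand":0}
    - {"x":-10.74,"y":-9.12,"z":0,"hand":0}
    - {"x":-10.74,"y":-9.12,"z":0,"hand":0}
    - {"x":-10.74,"y":-9.12,"z":0,"hand":0}
    - {"x":-10.74,"y":-9.12,"z":0,"hand":0}
    - {"x":-10.74,"y":-9.12,"z":0,"hand":0}
    - {"x":-10.74,"y":-9.12,"z":0,"hand":0}
    - {"x":-10.74,"y":-9.12,"z":0,"hand":0}

```text
invalid input
```

Emit:
drive_tool:
  plan:
    - {"x":-10.7,"y":-9.1,"z":0,"ax":0,"ay":0,"az":0,"hand":0}
    - {"x":-10.7,"y":-9.1,"z":0,"ax":0,"ay":0,"az":0,"hand":0}
    - {"x":-10.7,"y":-9.1,"z":0,"ax":0,"ay":0,"az":0,"hand":0}
    - {"x":-10.7,"y":-9.1,"z":0,"ax":0,"ay":0,"az":0,"hand":0}
    - {"x":-10.7,"y":-9.1,"z":0,"ax":0,"ay":0,"az":0,"hand":0}
    - {"x":-10.7,"y":-9.1,"z":0,"ax":0,"ay":0,"az":0,"hand":0}
    - {"x":-10.7,"y":-9.1,"z":0,"ax":0,"ay":0,"az":0,"hand":0}
    - {"x":-10.7,"y":-9.1,"z":0,"ax":0,"ay":0,"az":0,"hand":0}

```text
clock: 1.1
eef_pos: [426.2, 211.5, 210.0]
tcp_rot: [3.141, 0.0, 2.73]
contact_force: [1.5, 0.5, -0.7]
opening: -0.005
grasp_force: 0.0
```

Emit:
drive_tool:
  plan:
    - {"x":-4.63,"y":-3.91,"z":0,"ax":0,"ay":0,"az":0,"hand":0}
    - {"x":-4.63,"y":-3.91,"z":0,"ax":0,"ay":0,"az":0,"hand":0}
    - {"x":-4.63,"y":-3.91,"z":0,"ax":0,"ay":0,"az":0,"hand":0}
    - {"x":-4.63,"y":-3.91,"z":0,"ax":0,"ay":0,"az":0,"hand":0}
    - {"x":-4.63,"y":-3.91,"z":0,"ax":0,"ay":0,"az":0,"hand":0}
    - {"x":-4.63,"y":-3.91,"z":0,"ax":0,"ay":0,"az":0,"hand":0}
    - {"x":-4.63,"y":-3.91,"z":0,"ax":0,"ay":0,"az":0,"hand":0}
    - {"x":-4.63,"y":-3.91,"z":0,"ax":0,"ay":0,"az":0,"hand":0}

```text
clock: 1.9
eef_pos: [559.6, -59.6, 209.3]
tcp_rot: [-3.142, -0.001, 2.727]
contact_force: [0.5, -0.6, -0.1]
opening: 0.001
grasp_force: 0.0
```

Run:
```python
from h import *
w=imaging.camera_info("wrist");q=monitor.sense();W=imaging.grab_frame("wrist")
cv2.imwrite("pics/w1.png",W[:,:,::-1]);print(q["eef_pos"],q["tcp_rot"],q["contact_force"])
for p in [(560,-60,96),(553,-174,88),q["eef_pos"]]:
    print(cv2.projectPoints(np.array([p],float),cv2.Rodrigues(w["R"])[0],w["t"],w["mtx"],w["dist"])[0].ravel())
print(blobs(W,(0,0,512,384),(0,0,0),(50,45,45),150))
```

```text
[559.62430597 -59.59650319 209.33033943] [-3.14157628e+00 -6.62229036e-04  2.72721001e+00] [ 0.4711419  -0.58539752 -0.09460823]
[252.58939606 182.05216428]
[153.36112213 215.48430787]
[252.41994474 228.68665227]
[(442.4, 374.1, 614.0, (425, 358, 49, 26)), (353.7, 335.6, 5035.5, (293, 279, 121, 105)), (178.5, 341.9, 6589.0, (117, 279, 110, 105)), (22.5, 293.1, 1065.5, (0, 269, 48, 49)), (273.4, 338.6, 6407.0, (238, 267, 95, 117))]
```

View pics/w1.png

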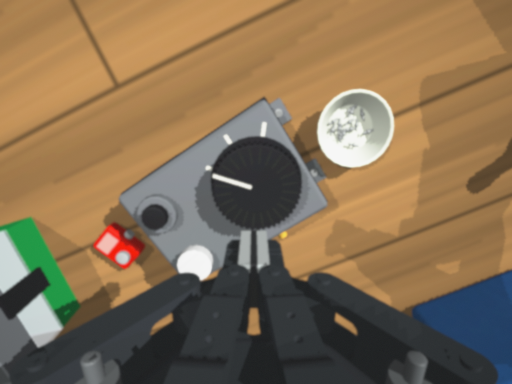

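The wrist view shows the dial centre at about (255,183), the pointer on the short mark at (209,168), the button at (155,216) and the tin at (195,262). The predicted positions agree within about 3 px.

Run:
```python
from h import *
w=imaging.camera_info("wrist");t=imaging.camera_info("top")
print(tri([ray(t,(255.1,167.3)),ray(w,(254.5,183))]),tri([ray(t,(286.9,169.4)),ray(w,(155,216))]))
print(plane(w,(254.5,183),96),plane(w,(155,216),88))
```

```text
[568.16992399 -61.07174483  64.13186332] [ 555.57569512 -176.22985307   78.4267739 ]
[561.12286051 -57.45597972  96.        ] [ 553.83304339 -171.47670878   88.        ]
```

Emit:
drive_tool:
  plan:
    - {"x":0.04,"y":0.64,"z":0.8,"ax":0,"ay":0,"az":0,"hand":0}
    - {"x":0.04,"y":0.64,"z":1.5,"ax":0,"ay":0,"az":0,"hand":0}
    - {"x":0.04,"y":0.64,"z":2.0,"ax":0,"ay":0,"az":0,"hand":0}
    - {"x":0.04,"y":0.64,"z":2.1,"ax":0,"ay":0,"az":0,"hand":0}
    - {"x":0.04,"y":0.64,"z":2.1,"ax":0,"ay":0,"az":0,"hand":0}

```text
clock: 2.45
eef_pos: [569.7, -27.2, 104.5]
tcp_rot: [-3.141, -0.002, 2.731]
contact_force: [0.3, 0.6, -0.2]
opening: -0.004
grasp_force: 0.0
```

Emit:
drive_tool:
  plan:
    - {"x":0,"y":0,"z":0.08,"ax":0,"ay":0,"az":0,"hand":0}
    - {"x":0,"y":0,"z":0.16,"ax":0,"ay":0,"az":0,"hand":0}
    - {"x":0,"y":0,"z":0.2,"ax":0,"ay":0,"az":0,"hand":0}
    - {"x":0,"y":0,"z":0.2,"ax":0,"ay":0,"az":0,"hand":0}

```text
clock: 2.85
eef_pos: [570.6, -28.5, 94.9]
tcp_rot: [3.141, 0.0, 2.73]
contact_force: [0.2, -0.3, -0.3]
opening: 0.003
grasp_force: 0.0
```

Emit:
drive_tool:
  plan:
    - {"x":0,"y":0,"z":0.04,"ax":0,"ay":0,"az":0,"hand":0}
    - {"x":0,"y":0,"z":0.04,"ax":0,"ay":0,"az":0,"hand":0}

```text
clock: 3.05
eef_pos: [570.5, -28.4, 92.6]
tcp_rot: [-3.142, -0.0, 2.73]
contact_force: [0.1, 0.2, 0.4]
opening: 0.001
grasp_force: 0.0
```

Emit:
drive_tool:
  plan:
    - {"x":0,"y":0,"z":0.04,"ax":0,"ay":0,"az":0,"hand":0}
    - {"x":0,"y":0,"z":0.04,"ax":0,"ay":0,"az":0,"hand":0}

```text
clock: 3.25
eef_pos: [570.4, -28.4, 90.4]
tcp_rot: [-3.141, -0.0, 2.73]
contact_force: [0.3, -0.1, 0.6]
opening: 0.0
grasp_force: 0.0
```

Run:
```python
from h import *
W=imaging.grab_frame("wrist");S=imaging.grab_frame("side")
v=np.hstack([W[90:390,130:380],cv2.resize(S[165:265,235:335],(294,294))]);cv2.imwrite("pics/w2.png",v[:,:,::-1]) if 0 else None
a=W[90:384,130:400];b=cv2.resize(S[140:250,230:340],(294,294))
cv2.imwrite("pics/w2.png",np.hstack([a,b])[:,:,::-1])
for i in range(4):imaging.grab_frame("top");q=monitor.sense();print(q["eef_pos"],q["contact_force"])
```

```text
[570.55619469 -28.39869051  90.67292328] [-0.26127894  0.77499303  0.33377892]
[570.53357833 -28.36517159  90.6710464 ] [-0.13521966  0.35433563  0.02981277]
[570.58545822 -28.35540778  90.72506727] [-0.04487781 -0.59683696  1.53541772]
[570.58330176 -28.39031748  90.72281719] [-0.75583504  0.39427636  0.64862046]
```

View pics/w2.png

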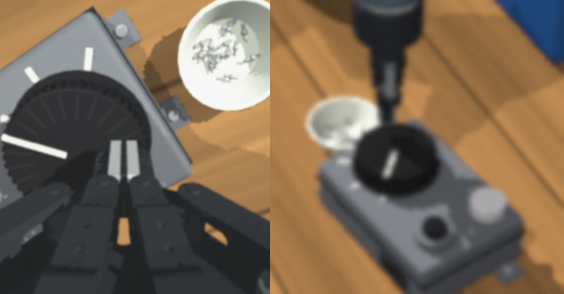

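The crop shows the fingertip near the dial's far rim. The pointer's inner end is at about (196,245) in the wrist image and (277,197) in the side image. I'll triangulate that one point from all views.

Run:
```python
from h import *
w=imaging.camera_info("wrist");t=imaging.camera_info("top");s=imaging.camera_info("side")
pr=lambda c,p:cv2.projectPoints(np.array([p],float),cv2.Rodrigues(c["R"])[0],c["t"],c["mtx"],c["dist"])[0].ravel()
T=tri
rs=[ray(w,(196,245)),ray(t,(255.7,166.2)),ray(s,(277.1,196.7))]
# first wrist view: same orientation, camera shifted by TCP displacement
R=w["R"];d=np.array([559.6,-59.6,209.3])-np.array([570.5,-28.4,90.6]);w1=dict(w);w1["t"]=w["t"]-R@d
rw=ray(w1,(251,187))
print(T(rs),T([rs[0],rw]),T([rs[0],rs[1]]),T([rs[0],rs[2]]),T([rs[1],rs[2]]),T(rs+[rw]))
q=monitor.sense()["eef_pos"];print(pr(w,q),pr(s,q),pr(t,q))
for z in(96,90,84):print(z,plane(w,(196,245),z)[:2],plane(w,(281,220),z)[:2],plane(w,(130,234),z)[:2])
```

```text
[566.17043224 -64.4324851   93.53598943] [563.89482505 -63.35703626  97.57223016] [563.22227872 -62.86403916  98.86592154] [567.09918035 -65.33376816  93.61509449] [566.91648531 -63.65206     92.36089388] [565.88659021 -64.28780138  93.44630166]
[252.36602004 228.68129435] [272.07614048 189.56570206] [246.05813477 164.74553763]
96 [564.53430937 -64.00252292] [570.06943138  -9.28296355] [541.57041211 -98.19932167]
90 [566.89336219 -66.49282368] [572.63565991  -9.72514977] [ 543.06994243 -101.96958451]
84 [569.252415   -68.98312445] [575.20188844 -10.16733599] [ 544.56947276 -105.73984735]
```

Emit:
drive_tool:
  plan:
    - {"x":0,"y":0,"z":0.03,"ax":0,"ay":0,"az":0,"hand":0}
    - {"x":0,"y":0,"z":0.03,"ax":0,"ay":0,"az":0,"hand":0}

```text
clock: 3.75
eef_pos: [570.4, -28.4, 89.0]
tcp_rot: [-3.142, -0.0, 2.73]
contact_force: [-0.3, 0.5, 0.0]
opening: -0.003
grasp_force: 0.0
```

Run:
```python
from h import *
S=imaging.grab_frame("side");q=monitor.sense();print(q["eef_pos"],q["contact_force"],q["wrist_torque"],q["joint_efforts"])
b=cv2.resize(S[150:230,235:315],(560,560),interpolation=cv2.INTER_CUBIC)
b=np.clip(b.astype(float)*2,0,255).astype(np.uint8)
cv2.imwrite("pics/s3.png",b[:,:,::-1])
```

```text
[570.44733496 -28.36591476  89.05699408] [-0.03669283 -0.55972035  0.47511788] [-0.00322484  0.00466465  0.03606646] [-8.55780909e-04 -5.79015505e+01 -2.73800933e+01 -3.55998145e-04
 -1.74451066e-02 -5.18332752e-05]
```

View pics/s3.png

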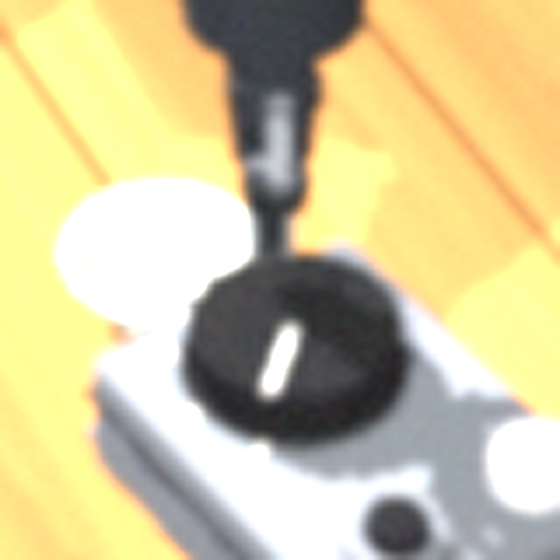

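The contrast-stretched side view shows the finger meeting the dial's back rim at about (273,187). The force still reads zero, so I'll keep going down in small steps.

Emit:
drive_tool:
  plan:
    - {"x":0,"y":0,"z":0.03,"ax":0,"ay":0,"az":0,"hand":0}
    - {"x":0,"y":0,"z":0.03,"ax":0,"ay":0,"az":0,"hand":0}

```text
clock: 4.0
eef_pos: [570.4, -28.4, 87.5]
tcp_rot: [-3.141, -0.0, 2.73]
contact_force: [-1.2, -0.1, -0.1]
opening: -0.004
grasp_force: 0.0
```

Emit:
drive_tool:
  plan:
    - {"x":0,"y":0,"z":0.03,"ax":0,"ay":0,"az":0,"hand":0}
    - {"x":0,"y":0,"z":0.03,"ax":0,"ay":0,"az":0,"hand":0}

```text
clock: 4.2
eef_pos: [570.4, -28.4, 86.0]
tcp_rot: [-3.141, -0.0, 2.73]
contact_force: [0.0, -0.5, 0.5]
opening: -0.001
grasp_force: 0.0
```

Run:
```python
from h import *
W=imaging.grab_frame("wrist");w=imaging.camera_info("wrist")
pr=lambda c,p:cv2.projectPoints(np.array([p],float),cv2.Rodrigues(c["R"])[0],c["t"],c["mtx"],c["dist"])[0].ravel()
q=monitor.sense()["eef_pos"]
b=cv2.resize(W[130:280,110:310],(800,600),interpolation=cv2.INTER_CUBIC)
b=np.clip(b.astype(float)*2,0,255).astype(np.uint8)
p=(pr(w,q)-[110,130])*4;print(p);cv2.circle(b,tuple(int(v) for v in p),4,(255,0,0),-1)
for z in (96,86):
    th=np.linspace(0,2*np.pi,60);P=np.array([[561+46*np.cos(a),-59+46*np.sin(a),z] for a in th])
    pts=np.array([(pr(w,x)-[110,130])*4 for x in P],np.int32);cv2.polylines(b,[pts],True,(0,255,0) if z==96 else (255,255,0),1)
cv2.imwrite("pics/w4.png",b[:,:,::-1])
```

```text
[569.56928034 394.71876727]
```

View pics/w4.png

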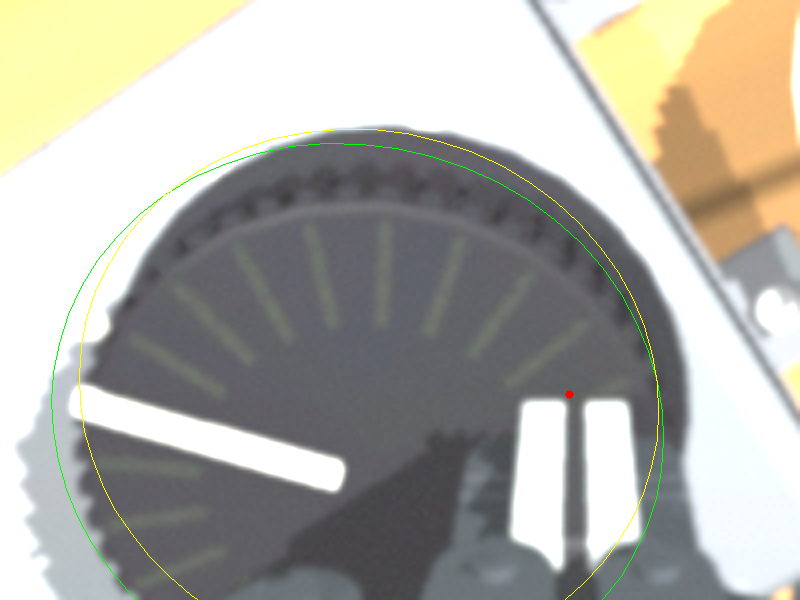

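The dial face rim's top is at about (204,181) in the full image and its left edge at about (131,237). The pointer's inner end is at (195,249). The real face sits nearer the gripper or lower than my drawn circles, so I'll re-triangulate.

Run:
```python
from h import *
from scipy.optimize import least_squares
w=imaging.camera_info("wrist");q=monitor.sense()["eef_pos"]
pr=lambda c,p:cv2.projectPoints(np.array([p],float),cv2.Rodrigues(c["R"])[0],c["t"],c["mtx"],c["dist"])[0].ravel()
def old(p):
    c=dict(w);c["t"]=w["t"]-w["R"]@(np.array(p)-q);return c
w1=old([559.6,-59.6,209.3]);t=imaging.camera_info("top");s=imaging.camera_info("side")
F=lambda x,y:(110+x/4,130+y/4)
a=ray(w,F(338,476));b=ray(w1,(250.5,187));c=ray(t,(255.7,166.2));d=ray(s,(277,196.5))
for k in([a,b],[a,c],[a,d],[a,b,c,d]):print(tri(k))
# outer pointer end
print(tri([ray(w,F(78,398)),ray(w1,(213,177))]))
for z in (96,92,88,84,80,76):
    P=[plane(w,F(*u),z) for u in((375,207),(225,240),(100,375),(80,440),(95,510),(135,580),(545,268),(625,345))]
    P=np.array(P)[:,:2];A=np.c_[2*P,np.ones(len(P))];o=np.linalg.lstsq(A,(P**2).sum(1),rcond=None)[0]
    R=np.sqrt(o[2]+o[0]**2+o[1]**2);print(z,o[:2],R,(np.linalg.norm(P-o[:2],axis=1)-R).round(1))
print(q)
```

```text
[563.92437295 -63.78780333  97.05224913]
[563.16406263 -62.85470956  99.13063082]
[566.87940022 -65.16319616  94.3879053 ]
[565.53732492 -64.32016566  94.36720519]
[538.68583859 -94.59190126  94.98235271]
96 [567.6788185  -59.63608186] 43.471155739666884 [-0.1 -0.5 -0.   1.2  0.2 -1.  -0.3  0.6]
92 [569.38129458 -61.23359582] 44.58822715874724 [-0.1 -0.6 -0.   1.2  0.2 -1.  -0.3  0.6]
88 [571.08377066 -62.83110979] 45.705298577832814 [-0.1 -0.6 -0.   1.3  0.2 -1.1 -0.3  0.6]
84 [572.78624675 -64.42862375] 46.82236999691647 [-0.2 -0.6 -0.   1.3  0.3 -1.1 -0.3  0.6]
80 [574.48872283 -66.02613772] 47.93944141599922 [-0.2 -0.6 -0.   1.3  0.3 -1.1 -0.3  0.6]
76 [576.19119891 -67.62365168] 49.056512835081044 [-0.2 -0.6 -0.   1.4  0.3 -1.2 -0.3  0.6]
[570.45592666 -28.36973355  86.07420914]
```

Emit:
drive_tool:
  plan:
    - {"x":0,"y":0,"z":0.03,"ax":0,"ay":0,"az":0,"hand":0}
    - {"x":0,"y":0,"z":0.03,"ax":0,"ay":0,"az":0,"hand":0}

```text
clock: 4.45
eef_pos: [570.4, -28.4, 84.5]
tcp_rot: [-3.141, -0.0, 2.73]
contact_force: [-0.6, 0.8, 0.7]
opening: 0.001
grasp_force: 0.0
```

Run:
```python
from h import *
S0=cv2.imread("pics/side0.png")[:,:,::-1];S=imaging.grab_frame("side")
q=monitor.sense();print(q["eef_pos"],q["contact_force"])
def cen(I,x0,y0,x1,y1,th):
    g=np.clip(I[y0:y1,x0:x1].min(2).astype(float)-th,0,None);yy,xx=np.mgrid[y0:y1,x0:x1];return (xx*g).sum()/g.sum(),(yy*g).sum()/g.sum(),g.sum()
for I in(S0,S):print(cen(I,268,192,284,211,60),cen(I,303,207,320,224,150))
s=imaging.camera_info("side")
pr=lambda c,p:cv2.projectPoints(np.array([p],float),cv2.Rodrigues(c["R"])[0],c["t"],c["mtx"],c["dist"])[0].ravel()
print(pr(s,(560,-70,96))-pr(s,(560,-70,91)))
```

```text
[570.4504704  -28.3637641   84.58296245] [-0.37818041 -0.2356793   0.243016  ]
(np.float64(274.53477935676887), np.float64(201.03029169783096), np.float64(2674.0)) (np.float64(310.75030634367045), np.float64(214.51296069375059), np.float64(10609.0))
(np.float64(274.53429329291396), np.float64(201.0401667298219), np.float64(2639.0)) (np.float64(311.0772058823529), np.float64(214.97573529411764), np.float64(1360.0))
[ 0.03108979 -1.20808935]
```

The dial hasn't sunk, so there is no contact yet. The tip and shadow geometry suggest the real tip is higher than the TCP reading, so I'll keep going down gently.

Emit:
drive_tool:
  plan:
    - {"x":0,"y":0,"z":0.03,"ax":0,"ay":0,"az":0,"hand":0}
    - {"x":0,"y":0,"z":0.06,"ax":0,"ay":0,"az":0,"hand":0}
    - {"x":0,"y":0,"z":0.06,"ax":0,"ay":0,"az":0,"hand":0}

```text
clock: 4.8
eef_pos: [570.3, -28.4, 81.4]
tcp_rot: [-3.141, -0.0, 2.73]
contact_force: [-0.4, -0.3, -0.4]
opening: 0.002
grasp_force: 0.0
```

Run:
```python
from h import *
S=imaging.grab_frame("side");W=imaging.grab_frame("wrist")
q=monitor.sense();print(q["eef_pos"],q["contact_force"])
a=np.clip(cv2.resize(S[150:220,240:310],(400,400),interpolation=2).astype(float)*4,0,255);b=np.clip(cv2.resize(W[180:280,210:310],(400,400),interpolation=2).astype(float)*2.5,0,255)
cv2.imwrite("pics/w5.png",np.hstack([a,b])[:,:,::-1].astype(np.uint8))
s=imaging.camera_info("side")
pr=lambda c,p:cv2.projectPoints(np.array([p],float),cv2.Rodrigues(c["R"])[0],c["t"],c["mtx"],c["dist"])[0].ravel()
print((pr(s,q["eef_pos"])-[240,150])*400/70)
```

```text
[570.49620421 -28.38865016  81.62113087] [ 0.1501617  -0.20026618  0.59106716]
[182.91152885 238.60171184]
```

View pics/w5.png

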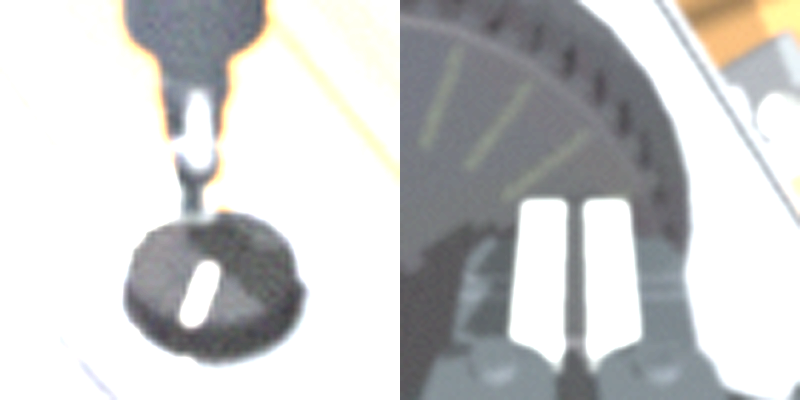

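The side crop shows the finger ending at about (274,187.5) at the back rim. The wrist crop shows the tip end at (253,230), not hidden by the face, so the tip is still above the dial. I'll go on down.

Emit:
drive_tool:
  plan:
    - {"x":0,"y":0,"z":0.03,"ax":0,"ay":0,"az":0,"hand":0}
    - {"x":0,"y":0,"z":0.06,"ax":0,"ay":0,"az":0,"hand":0}
    - {"x":0,"y":0,"z":0.06,"ax":0,"ay":0,"az":0,"hand":0}

```text
clock: 5.2
eef_pos: [570.4, -28.4, 78.4]
tcp_rot: [-3.141, -0.0, 2.73]
contact_force: [-0.4, 0.1, 0.9]
opening: -0.001
grasp_force: 0.0
```

Emit:
drive_tool:
  plan:
    - {"x":0,"y":0,"z":0.03,"ax":0,"ay":0,"az":0,"hand":0}
    - {"x":0,"y":0,"z":0.06,"ax":0,"ay":0,"az":0,"hand":0}
    - {"x":0,"y":0,"z":0.06,"ax":0,"ay":0,"az":0,"hand":0}

```text
clock: 5.5
eef_pos: [570.4, -28.4, 75.4]
tcp_rot: [-3.141, -0.0, 2.73]
contact_force: [-0.3, 0.0, -0.3]
opening: 0.001
grasp_force: 0.0
```

Run:
```python
from h import *
W=imaging.grab_frame("wrist");w=imaging.camera_info("wrist");q=monitor.sense();print(q["eef_pos"],q["contact_force"])
W1=cv2.imread("pics/w1.png")[:,:,::-1]
d=np.array([559.624,-59.597,209.33])-q["eef_pos"];w1=dict(w);w1["t"]=w["t"]-w["R"]@d
def ends(I,box):
    x0,y0,x1,y1=box;m=cv2.inRange(I[y0:y1,x0:x1],(110,110,110),(255,255,255))
    cs,_=cv2.findContours(m,cv2.RETR_EXTERNAL,cv2.CHAIN_APPROX_NONE);c=max(cs,key=cv2.contourArea)
    (cx,cy),(a,b),t=cv2.minAreaRect(c);bp=cv2.boxPoints(((cx,cy),(a,b),t));
    e=[bp[0]+bp[1],bp[2]+bp[3]] if a>b else [bp[1]+bp[2],bp[3]+bp[0]]
    e=[v/2+[x0,y0] for v in e];e.sort(key=lambda v:v[0]);return e,(a,b)
print(ends(W1,(205,172,262,195)));print(ends(W,(105,215,225,275)))
for a,b in zip(ends(W1,(205,172,262,195))[0],ends(W,(105,215,225,275))[0]):print(tri([ray(w1,a),ray(w,b)]))
a=np.clip(W.astype(float)*2,0,255);cv2.imwrite("pics/w6.png",a[100:384,60:400,::-1].astype(np.uint8))
```

```text
[570.43227952 -28.35016011  75.53811815] [ 0.51149046 -0.64576956  0.2460506 ]
([array([211.69117737, 175.01470518]), array([251.92127991, 187.25865078])], (42.05205535888672, 5.615260124206543))
([array([119.22641754, 237.20754433]), array([191.47168732, 257.84905243])], (75.13621520996094, 8.791075706481934))
[536.61575133 -94.20587807  97.69051332]
[563.93877973 -62.67480168  98.32092657]
```

View pics/w6.png

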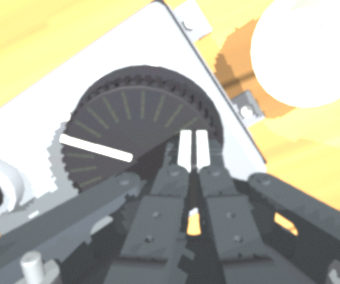

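The pointer is still on the first mark, at z of about 98 and unmoved. The tip is in front of the face and not hidden, so I'll continue in small steps.

Emit:
drive_tool:
  plan:
    - {"x":0,"y":0,"z":0.03,"ax":0,"ay":0,"az":0,"hand":0}
    - {"x":0,"y":0,"z":0.05,"ax":0,"ay":0,"az":0,"hand":0}
    - {"x":0,"y":0,"z":0.05,"ax":0,"ay":0,"az":0,"hand":0}

```text
clock: 5.85
eef_pos: [570.8, -28.3, 73.4]
tcp_rot: [3.141, 0.0, 2.73]
contact_force: [-0.1, 0.6, 3.7]
opening: -0.001
grasp_force: 2.0
```

Emit:
drive_tool:
  plan:
    - {"x":0,"y":0,"z":0.03,"ax":0,"ay":0,"az":0,"hand":0}
    - {"x":0,"y":0,"z":0.05,"ax":0,"ay":0,"az":0,"hand":0}
    - {"x":0,"y":0,"z":0.05,"ax":0,"ay":0,"az":0,"hand":0}

```text
clock: 6.15
eef_pos: [570.9, -28.3, 71.0]
tcp_rot: [3.141, 0.001, 2.73]
contact_force: [-0.7, 0.3, 7.7]
opening: 0.001
grasp_force: 3.5
```

Contact at a TCP reading of about 73.8, and the force rises about 1.6 N per mm, close to the dial spring's 1.3. The usable tip is therefore about 22 mm short of the TCP. Next: press a little more and swing about 0.6 rad clockwise.

Emit:
drive_tool:
  plan:
    - {"x":0,"y":0,"z":0.03,"ax":0,"ay":0,"az":0,"hand":0}
    - {"x":-0.066,"y":0.013,"z":0.03,"ax":0,"ay":0,"az":0.95,"hand":0}
    - {"x":-0.133,"y":0.021,"z":0.03,"ax":0,"ay":0,"az":1.9,"hand":0}
    - {"x":-0.2,"y":0.021,"z":0.03,"ax":0,"ay":0,"az":2.85,"hand":0}
    - {"x":-0.267,"y":0.014,"z":0.03,"ax":0,"ay":0,"az":3.8,"hand":0}
    - {"x":-0.333,"y":0.0,"z":0.03,"ax":0,"ay":0,"az":4.8,"hand":0}
    - {"x":-0.397,"y":-0.02,"z":0.03,"ax":0,"ay":0,"az":5.7,"hand":0}
    - {"x":-0.397,"y":-0.02,"z":0.03,"ax":0,"ay":0,"az":5.7,"hand":0}

```text
clock: 6.95
eef_pos: [589.8, -37.5, 70.1]
tcp_rot: [3.14, 0.002, 2.129]
contact_force: [-0.0, 1.1, 8.4]
opening: 0.003
grasp_force: 4.1
```

Run:
```python
from h import *
from scipy.spatial.transform import Rotation as Ro
q=monitor.sense();print(q["eef_pos"],q["contact_force"],Ro.from_euler('xyz',q["tcp_rot"]).as_matrix().round(3))
for n,box in(("side",(262,186,290,212)),("top",(243,157,270,180))):
    c=imaging.camera_info(n)
    for I in ((cv2.imread(f"pics/{n}0.png")[:,:,::-1]),imaging.grab_frame(n)):
        x0,y0,x1,y1=box;g=np.clip(I[y0:y1,x0:x1].min(2).astype(float)-80,0,None);g[g<0]=0
        m=(g>0).astype(np.uint8);cs,_=cv2.findContours(m,0,1)
        for k in cs:
            if cv2.contourArea(k)>=6:
                (cx,cy),(a,b),t=cv2.minAreaRect(k);bp=cv2.boxPoints(((cx,cy),(a,b),t));e=(bp[0]+bp[1],bp[2]+bp[3]) if a>b else (bp[1]+bp[2],bp[3]+bp[0])
                P=[plane(c,v/2+[x0,y0],94)[:2] for v in e];v=P[0]-P[1];print(n,P[0].round(),P[1].round(),np.degrees(np.arctan2(v[1],v[0])))
```

```text
[589.80252063 -37.50151798  70.07018592] [-1.12153593e-03  1.13085461e+00  8.39616222e+00] [[-0.53   0.848  0.003]
 [ 0.848  0.53  -0.   ]
 [-0.002  0.002 -1.   ]]
side [567. -62.] [540. -94.] 49.883358032721006
side [618. -48.] [596. -37.] -25.913379449945264
side [567. -35.] [540. -22.] -25.938302468010836
side [505. -87.] [ 511. -108.] 106.03172089132106
side [562. -65.] [522. -71.] 9.23120518799234
side [618. -48.] [604. -41.] -25.911011819525577
side [570. -36.] [540. -22.] -25.937696583212688
top [ 526. -110.] [526. -92.] -90.39602281391234
top [532. -13.] [514. -27.] 37.7178387276821
top [565. -64.] [535. -92.] 43.75633333618898
top [ 557. -111.] [558. -17.] -90.39413676827648
```

The side view gives the pointer turning from 49.9° to 9.2°, which is 0.71 rad, so it has clicked into the middle. Lifting straight up.

Emit:
drive_tool:
  plan:
    - {"x":0,"y":0,"z":-0.2,"ax":0,"ay":0,"az":0,"hand":0}
    - {"x":0,"y":0,"z":-0.8,"ax":0,"ay":0,"az":0,"hand":0}
    - {"x":0,"y":0,"z":-0.8,"ax":0,"ay":0,"az":0,"hand":0}

```text
clock: 7.35
eef_pos: [590.3, -37.4, 112.5]
tcp_rot: [3.138, 0.003, 2.133]
contact_force: [0.6, 0.0, -0.1]
opening: -0.004
grasp_force: 0.0
```

Run:
```python
from h import *
from scipy.spatial.transform import Rotation as Ro
q=monitor.sense();w=imaging.camera_info("wrist");W=imaging.grab_frame("wrist");S=imaging.grab_frame("side");s=imaging.camera_info("side");t=imaging.camera_info("top")
print(q["eef_pos"],q["contact_force"],Ro.from_euler('xyz',q["tcp_rot"]).as_matrix().round(3))
x0,y0,x1,y1=262,190,284,212;m=(S[y0:y1,x0:x1].min(2)>80).astype(np.uint8)
for k in cv2.findContours(m,0,1)[0]:
    if cv2.contourArea(k)>=6:
        (cx,cy),(a,b),tt=cv2.minAreaRect(k);bp=cv2.boxPoints(((cx,cy),(a,b),tt));e=(bp[0]+bp[1],bp[2]+bp[3]) if a>b else (bp[1]+bp[2],bp[3]+bp[0])
        P=[plane(s,v/2+[x0,y0],96)[:2] for v in e];v=P[0]-P[1];print(P,np.degrees(np.arctan2(v[1],v[0])))
print(tri([ray(s,(291.5,225.2)),ray(t,(286.9,169.4))]),plane(s,(291.5,225.2),88))
cv2.imwrite("pics/w7.png",W[:,:,::-1])
```

```text
[590.33564943 -37.42336892 112.48090556] [ 0.56534043  0.04576767 -0.14923546] [[-0.533  0.846  0.005]
 [ 0.846  0.533 -0.   ]
 [-0.003  0.004 -1.   ]]
[array([504.3906819 , -88.97857884]), array([ 510.30538516, -109.5625832 ])] 106.03172093645215
[array([563.39474772, -61.70526425]), array([523.39493925, -68.25581322])] 9.30045913687274
[ 555.60402471 -176.21983429   84.3665181 ] [ 555.76695635 -179.18857402   88.        ]
```

View pics/w7.png

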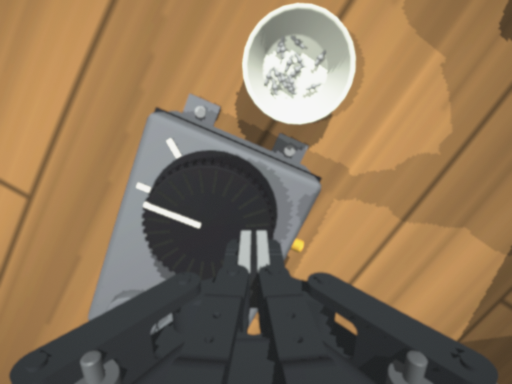

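The wrist view shows the pointer (200,225)→(147,206) stopped at the middle mark, at 9.3°. The dish and case haven't moved. Now to the button, after a quick check of the tip's sideways offset.

Run:
```python
from h import *
s=imaging.camera_info("side")
print(plane(s,(274.1,187.3),103.6),"TCP was 570.5,-28.4")
q=np.array([590.34,-37.42]);R=np.array([[-.533,.846],[.846,.533]])
print(R.T@(np.array([555.5,-175])-q)/50)
```

```text
[574.18825653 -34.27990437 103.6       ] TCP was 570.5,-28.4
[-1.9564592 -2.0560956]
```

Emit:
drive_tool:
  plan:
    - {"x":-1.96,"y":-2.06,"z":0,"ax":0,"ay":0,"az":0,"hand":0}
    - {"x":-1.96,"y":-2.06,"z":0,"ax":0,"ay":0,"az":0,"hand":0}
    - {"x":-1.96,"y":-2.06,"z":0,"ax":0,"ay":0,"az":0,"hand":0}
    - {"x":-1.96,"y":-2.06,"z":0,"ax":0,"ay":0,"az":0,"hand":0}
    - {"x":-1.96,"y":-2.06,"z":0.5,"ax":0,"ay":0,"az":0,"hand":0}
    - {"x":-1.96,"y":-2.06,"z":0.7,"ax":0,"ay":0,"az":0,"hand":0}
    - {"x":-1.96,"y":-2.06,"z":0.7,"ax":0,"ay":0,"az":0,"hand":0}

```text
clock: 8.15
eef_pos: [551.6, -174.0, 72.0]
tcp_rot: [-3.139, -0.004, 2.133]
contact_force: [-0.7, -0.4, -1.0]
opening: 0.003
grasp_force: 0.0
```

Run:
```python
from h import *
q=monitor.sense();W=imaging.grab_frame("wrist");S=imaging.grab_frame("side")
print(q["eef_pos"],q["contact_force"])
a=np.clip(cv2.resize(S[185:255,260:330],(400,400),interpolation=2).astype(float)*2,0,255);b=np.clip(cv2.resize(W[150:290,180:320],(400,400),interpolation=2).astype(float)*1.8,0,255)
cv2.imwrite("pics/w8.png",np.hstack([a,b])[:,:,::-1].astype(np.uint8))
```

```text
[ 551.61574786 -174.01621659   72.00997841] [-0.72803703 -0.42942918 -1.02074001]
```

View pics/w8.png

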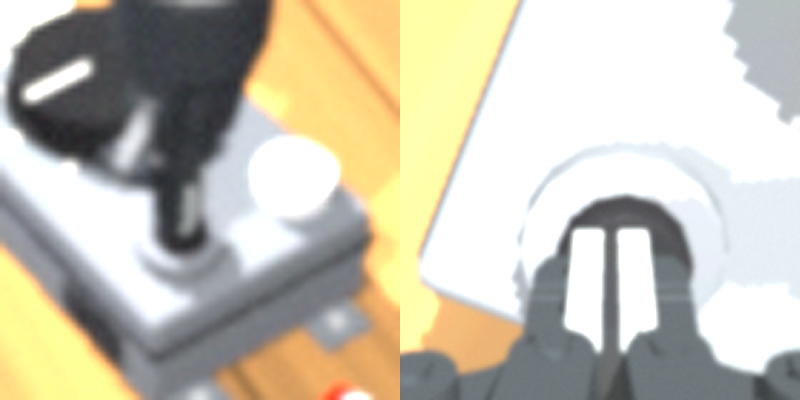

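The cap is at (625,262) in the crop and the finger midpoint at x=612, so the finger is about 3 mm short in tool y. I'll correct that and press.

Emit:
drive_tool:
  plan:
    - {"x":0,"y":0.06,"z":0,"ax":0,"ay":0,"az":0,"hand":0}
    - {"x":0,"y":0.06,"z":0.08,"ax":0,"ay":0,"az":0,"hand":0}
    - {"x":0,"y":0.06,"z":0.15,"ax":0,"ay":0,"az":0,"hand":0}
    - {"x":0,"y":0.06,"z":0.2,"ax":0,"ay":0,"az":0,"hand":0}
    - {"x":0,"y":0.06,"z":0.2,"ax":0,"ay":0,"az":0,"hand":0}

```text
clock: 8.75
eef_pos: [556.9, -173.4, 64.6]
tcp_rot: [3.14, 0.001, 2.133]
contact_force: [2.5, 2.2, 5.5]
opening: -0.004
grasp_force: 2.4
```

Emit:
drive_tool:
  plan:
    - {"x":0,"y":0,"z":0.03,"ax":0,"ay":0,"az":0,"hand":0}
    - {"x":0,"y":0,"z":0.03,"ax":0,"ay":0,"az":0,"hand":0}

```text
clock: 8.95
eef_pos: [557.0, -173.4, 64.3]
tcp_rot: [3.14, 0.001, 2.133]
contact_force: [-0.8, 2.9, 16.9]
opening: 0.002
grasp_force: 7.9
```

Emit:
drive_tool:
  plan:
    - {"x":0,"y":0,"z":0.03,"ax":0,"ay":0,"az":0,"hand":0}
    - {"x":0,"y":0,"z":0.03,"ax":0,"ay":0,"az":0,"hand":0}

```text
clock: 9.15
eef_pos: [557.1, -173.4, 64.0]
tcp_rot: [3.14, 0.001, 2.133]
contact_force: [-6.3, 4.8, 30.1]
opening: -0.0
grasp_force: 14.7
```

Emit:
drive_tool:
  plan:
    - {"x":0,"y":0,"z":-0.05,"ax":0,"ay":0,"az":0,"hand":0}
    - {"x":0,"y":0,"z":-0.1,"ax":0,"ay":0,"az":0,"hand":0}
    - {"x":0,"y":0,"z":-0.1,"ax":0,"ay":0,"az":0,"hand":0}
    - {"x":0,"y":0,"z":-0.1,"ax":0,"ay":0,"az":0,"hand":0}

```text
clock: 9.55
eef_pos: [556.4, -173.6, 66.3]
tcp_rot: [3.141, 0.001, 2.133]
contact_force: [2.2, 0.6, 4.5]
opening: -0.003
grasp_force: 1.9
```

Emit:
drive_tool:
  plan:
    - {"x":0,"y":0,"z":-0.03,"ax":0,"ay":0,"az":0,"hand":0}
    - {"x":0,"y":0,"z":-0.03,"ax":0,"ay":0,"az":0,"hand":0}

```text
clock: 9.75
eef_pos: [556.0, -173.6, 67.7]
tcp_rot: [-3.142, 0.0, 2.133]
contact_force: [2.1, 0.4, 2.4]
opening: 0.004
grasp_force: 1.5
```

Emit:
drive_tool:
  plan:
    - {"x":0,"y":0,"z":-0.03,"ax":0,"ay":0,"az":0,"hand":0}
    - {"x":0,"y":0,"z":-0.03,"ax":0,"ay":0,"az":0,"hand":0}

```text
clock: 9.95
eef_pos: [555.7, -173.5, 69.1]
tcp_rot: [-3.141, -0.0, 2.133]
contact_force: [1.6, -0.3, 2.0]
opening: 0.001
grasp_force: 1.1
```

On the way back the force falls from 5.5 N at 64.6 to 2.0 N at 69.1, about the button's own spring. The hard stop at 64.3 means it was fully down. Lifting clear.

Emit:
drive_tool:
  plan:
    - {"x":0,"y":0,"z":-0.3,"ax":0,"ay":0,"az":0,"hand":0}
    - {"x":0,"y":0,"z":-1.0,"ax":0,"ay":0,"az":0,"hand":0}
    - {"x":0,"y":0,"z":-1.8,"ax":0,"ay":0,"az":0,"hand":0}
    - {"x":0,"y":0,"z":-2.4,"ax":0,"ay":0,"az":0,"hand":0}
    - {"x":0,"y":0,"z":-2.4,"ax":0,"ay":0,"az":0,"hand":0}
    - {"x":0,"y":0,"z":-2.4,"ax":0,"ay":0,"az":0,"hand":0}

```text
clock: 10.55
eef_pos: [555.7, -173.4, 190.1]
tcp_rot: [3.141, 0.001, 2.133]
contact_force: [-0.8, -0.2, -0.0]
opening: 0.0
grasp_force: 0.0
```

Run:
```python
from h import *
S=imaging.grab_frame("side");s=imaging.camera_info("side");S0=cv2.imread("pics/side0.png")[:,:,::-1]
q=monitor.sense();print(q["eef_pos"],q["contact_force"])
x0,y0,x1,y1=262,190,284,212;m=(S[y0:y1,x0:x1].min(2)>80).astype(np.uint8)
for k in cv2.findContours(m,0,1)[0]:
    if cv2.contourArea(k)>=6:
        (cx,cy),(a,b),tt=cv2.minAreaRect(k);bp=cv2.boxPoints(((cx,cy),(a,b),tt));e=(bp[0]+bp[1],bp[2]+bp[3]) if a>b else (bp[1]+bp[2],bp[3]+bp[0])
        P=[plane(s,v/2+[x0,y0],96)[:2] for v in e];v=P[0]-P[1];print(P,np.degrees(np.arctan2(v[1],v[0])))
for I in(S0,S):
    print(blobs(I,(285,218,299,234),(0,0,0),(42,42,42)),blobs(I,(300,205,322,225),(140,140,140),(255,255,255)),blobs(I,(300,250,335,275),(120,0,0),(255,60,60)))
```

```text
[ 555.10745866 -173.23376021  188.90668841] [ 0.22817082 -0.15495587 -1.55857902]
[array([504.3906819 , -88.97857884]), array([ 510.30538516, -109.5625832 ])] 106.03172093645215
[array([563.39474772, -61.70526425]), array([523.39493925, -68.25581322])] 9.30045913687274
[(291.6, 225.3, 27.0, (289, 222, 7, 7))] [(310.3, 215.0, 148.0, (303, 209, 16, 13))] [(317.7, 263.1, 279.0, (307, 253, 23, 21))]
[(291.6, 225.3, 27.0, (289, 222, 7, 7))] [(310.4, 215.0, 145.0, (303, 209, 16, 13))] [(317.8, 263.0, 276.0, (307, 253, 23, 21))]
```

The dial is at the middle mark, the button is back up, and the tin and counter haven't moved.

```bash
python3 -c "
from rig import r
print(r.sign_off())"
```

```text
the job is handed in; nothing more can be done
None
```

The dial is one click clockwise on the middle mark, and the button was then pressed fully down and came back up; the tin and counter did not move, and the job was handed in at about 10.6 s, though I viewed 11 pictures, one over the limit of 10.

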